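# Set the manicure place for the next client

### The arm

A 7-joint arm with a two-finger parallel gripper is mounted at the origin on the work surface. World frame = base frame: x ahead of the robot, y to its left, z up, the work surface at z = 0. Lengths are in m, angles in rad, forces in N, time in s.
With the tool pointing down it reaches from about 0.425 to 0.95 m from the base axis. Payload 4.7 kg.
Tool frame: the origin (TCP) lies between the finger pads; the fingertips stand 25 mm ahead of it and the grasp point (between the pads) lies 6 mm ahead of it; x points along the fingers, z is the direction in which the jaws open and shut, and the axes are right-handed (so a half turn about x gives the same grasp; the last joint's range is limited). The gripper opens to 85 mm and grips with 20 to 120 N. Pads are 22 mm wide; open, the fingers measure 114 mm over their backs; the gripper's body (76 mm by 85 mm) begins 54 mm behind the grasp point. The pads swing forward as they close: fully open they stand 13 mm farther back than shut.
Start: joints at [-1.205, 0.469, -0.049, 1.532, 0.024, 1.141, -0.082], TCP at [0.26, 0.623, 0.256] pointing down, gripper open.
Joint ranges: [-2.59, 2.59], [-0.33, 1.99], [-1.39, 1.29], [0.1, 2.45], [-1.04, 4.18], [0.21, 1.99], [-2.66, 2.66]. Speed limits (rad/s): [2.57, 2.57, 3.14, 3.14, 3.14, 3.14, 3.14].

### API

Orientations are given as a 3x3 rotation matrix whose columns are the frame's x, y, z axes.
In Python, from rig import * gives the robot as it stands. Calls block until the motion is done:
- movep(position, orientation): joint-space move of the TCP to a pose.
- move_l(position, attitude=None, feed=0.15, until_force=None): straight line of the TCP; attitude=None keeps the orientation; feed is the mean speed in m/s. With until_force (N) it stops when the force on the tool has changed by that much, and returns True; else False.
- move_joints(angles): joint-space move.
- command_gripper(opening, newtons=None): finger opening in m; newtons is the grip in N (None keeps the last); returns when the fingers have stopped.
- sleep(seconds).
- inverse_kinematics(position, orientation): joint angles nearest the present ones, or None.
- sense(): the state.
- camera(name): name is "scene" or "top" or "wrist"; returns (picture, depth): 400x640x3 uint8, red, green, blue; 400x640 float32, m along the optical axis (not along the pixel's ray), 0 where there is no reading.
- camera_params(name): a dict with "K" (3x3 intrinsics, pixels), "dist" ([k1, k2, p1, p2, k3] as OpenCV has them; the pictures are not rectified), "position" and "rotation" of the camera in the world; the wrist camera has in their place "tool_from_camera" (4x4, takes a point from camera to tool coordinates, whose origin is the TCP and whose axes are the tool frame's). Camera axes: x right, y down, z forward; pixel columns grow to the right and rows downward; lengths in m; the calibration is good to about 2 mm. A picture is of the moment at which its call begins: read the wrist's pose just before it. camera_params takes no time and is no camera call.
A pose or a line that the arm cannot do raises Unreachable and nothing moves.
- finish_job(): hands the job in, once; it reports no verdict.
The state is a dict: "time_s": time; "joint_pos": joint angles; "qd": joint speeds; "joint_efforts": joint torques, N m; "position": TCP position; "tcp_rot": TCP orientation; "wrist_force": force on the tool from outside, world axes, zero at the start; "ft_torque": the same for the moment, N m; "finger_gap": finger opening in m.
Only numpy, scipy, OpenCV 4.12 (cv2) and the standard library are available. Lean on these libraries where they do the work, as an engineer would, in place of code of your own. Each camera call takes 0.05 s, during which the arm holds its last target. There are 200 camera calls.

### The job

Set the manicure place for the next client: stand the big cream jar in the middle of the round slate coaster and the small cream jar centred on top of the big jar's lid; lay the buffing block in the middle of the oblong wooden board, lengthwise along it; and stand the polish bottle behind the board (on the side away from the robot), level with the middle of its long edge, leaving a gap of about 20 mm between board and bottle. Jars and bottle finish upright, and the remover bottle and the brush pot stay where they are.

Things in the scene. Friction and masses are not known exactly. Their poses are not given: they have to be found in the camera images.
- big_jar_mid (a point): Big cream jar: upright white cylinder with a flat aluminium lid of the same width, 60 mm diameter, 44 mm tall, about 0.12 kg, loose. The point is its centre, 22 mm above its underside; z points up out of the lid. Starts standing on the table in the row nearer the robot.
- small_jar_mid (a point): Small cream jar: same make as the big one, 40 mm diameter, 32 mm tall, about 0.04 kg, loose. The point is its centre, 16 mm above its underside; z points up out of the lid. Starts standing on the table in the row nearer the robot.
- polish_mid (a point): Nail polish bottle: square glass body 30 x 30 mm and 44 mm tall, on it a thin neck and a round black cap 17 mm wide; 74 mm tall in all, about 0.07 kg, loose. The point is on its axis, 37 mm above its underside (7 mm below the top of the square body); x and y point square to the flat sides of the body, z up through the cap. Starts standing on the table in the row nearer the robot.
- buffer_mid (a point): Buffing block: grey four-sided nail buffer, 90 mm long (its x axis), 30 mm wide (y), 26 mm high (z), about 0.04 kg, loose. The point is its centre, 13 mm above its underside. Starts lying on the table in the row nearer the robot, turned any way up to about 45 degrees from x.
- coaster: Round dark slate coaster, 100 mm diameter, 8 mm thick, flat, fixed to the table in the row farther from the robot, on the left or the right. Its origin is the centre of its underside, on the table top (z = 0); its top is 8 mm higher.
- board: Oblong wooden board, 120 mm long (its y axis), 60 mm wide (x), 8 mm thick, flat, fixed to the table in the row farther from the robot, on the left or the right, turned up to about 23 degrees. Its origin is the centre of its underside, on the table top (z = 0); its top is 8 mm higher. Its x axis points away from the robot, square to its long edges: behind the board is +x of this frame.
- remover: Bystander: tall white remover bottle with black cap, 52 mm diameter, 140 mm tall, standing at the far side of the work, beyond the coaster and board. Origin at the centre of its underside. Leave it alone.
- brush_pot: Bystander: glass pot 72 mm wide and 90 mm tall with brushes standing in it (to 160 mm), to the right of the work. Origin at the centre of its underside. Leave it alone.

How it is judged:
At the end, for the whole second after the job is handed in: Upright big jar within 12 mm of the coaster's centre, small jar on its lid within 10 mm; block on the board within 12 mm and 0.2 rad of its length; bottle upright on the table 65 mm behind the board's centre, level with its middle, each within 12 mm; all released, at rest (horizontal distance between big_jar_mid and coaster below 0.012 m and height (world z) of big_jar_mid between 0.025 and 0.035 m and angle between each of big_jar_mid, small_jar_mid, polish_mid's own z axis and vertical below 0.1 rad and horizontal distance between small_jar_mid and big_jar_mid below 0.01 m and height (world z) of small_jar_mid between 0.063 and 0.073 m and horizontal distance between buffer_mid and board below 0.012 m and height (world z) of buffer_mid between 0.016 and 0.026 m and angle between the x axis of buffer_mid and the y axis of board, either way round below 0.2 rad and x of polish_mid in the frame of board between 0.053 and 0.077 m and y of polish_mid in the frame of board between -0.012 and 0.012 m and height (world z) of polish_mid between 0.032 and 0.042 m and linear speed of each of big_jar, small_jar, polish, buffer below 0.02 m/s and angular speed of each of big_jar, small_jar, polish, buffer below 0.2 rad/s); the robot touches nothing.
It fails at once if the remover bottle is shifted more than 30 mm or tipped over (distance of remover from where it was at the start of the episode above 0.03 m or angle between remover's own z axis and vertical above 0.5 rad).
It fails at once if the brush pot is shifted more than 30 mm or tipped over (distance of brush_pot from where it was at the start of the episode above 0.03 m or angle between brush_pot's own z axis and vertical above 0.5 rad).
It also fails if it takes over 96 s, if anything falls off the work surface, if the arm or the gripper's body presses on something with over 40 N, if the wrist force passes 120 N, or if a joint passes its speed limit or range.

## Working session

There is one attempt and no reset: what is moved stays moved. The work goes in short steps, each a Python script; the robot and the scene stay as the last script left them, time stands still between calls to the robot, and variables do not carry over. Pictures are saved under pics/ and viewed, on a budget of 14 in all, crops included, one or two more only if the job needs it, and the job is handed in when it is done.

```bash
mkdir -p pics; ls
python3 - <<'E'
from rig import *
import cv2,numpy as np
for n in("top","scene"):
    p,d=camera(n); np.savez(f"{n}.npz",p=p,d=d); cv2.imwrite(f"pics/{n}1.png",p[:,:,::-1])
    c=camera_params(n); print(n,c)
print(camera_params("wrist")); s=sense(); print(s["time_s"],s["tcp_rot"])
E
```

```text
pics
top {'K': array([[476.29380303,   0.        , 321.09950493],
       [  0.        , 476.29380303, 201.74177105],
       [  0.        ,   0.        ,   1.        ]]), 'dist': array([-0.11981082,  0.        ,  0.        ,  0.        ,  0.        ]), 'position': array([ 0.52230171, -0.05694202,  1.20440977]), 'rotation': array([[ 0.01457253, -0.99679606,  0.0786464 ],
       [-0.99984177, -0.01532913, -0.00902505],
       [ 0.01020172, -0.07850244, -0.99686172]])}
scene {'K': array([[469.81398609,   0.        , 323.97367235],
       [  0.        , 469.81398609, 200.80469274],
       [  0.        ,   0.        ,   1.        ]]), 'dist': array([0.02316406, 0.        , 0.        , 0.        , 0.        ]), 'position': array([1.13521679, 0.30964785, 1.08995612]), 'rotation': array([[-0.60848165,  0.66331864, -0.43561275],
       [ 0.79344652,  0.51813525, -0.3193407 ],
       [ 0.01388168, -0.53994838, -0.84158365]])}
{'K': array([[310.78174142,   0.        , 318.6395045 ],
       [  0.        , 310.78174142, 201.1035891 ],
       [  0.        ,   0.        ,   1.        ]]), 'dist': array([-0.05887245,  0.        ,  0.        ,  0.        ,  0.        ]), 'tool_from_camera': array([[-4.53626001e-05, -3.22144894e-01,  9.46690374e-01,
        -1.17173590e-01],
       [ 5.74660079e-05, -9.46690375e-01, -3.22144892e-01,
         8.36184737e-02],
       [ 9.99999997e-01,  3.97891866e-05,  6.14567179e-05,
         7.42352835e-04],
       [ 0.00000000e+00,  0.00000000e+00,  0.00000000e+00,
         1.00000000e+00]])}
0.1 [[-6.52986856e-04 -9.23100760e-01  3.84557618e-01]
 [-1.64405726e-03  3.84558171e-01  9.23099296e-01]
 [-9.99998435e-01 -2.94630343e-05 -1.76874193e-03]]
```

View pics/top1.png

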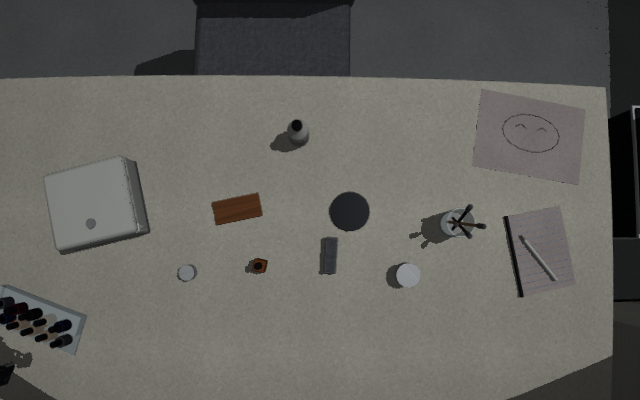

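View pics/scene1.png

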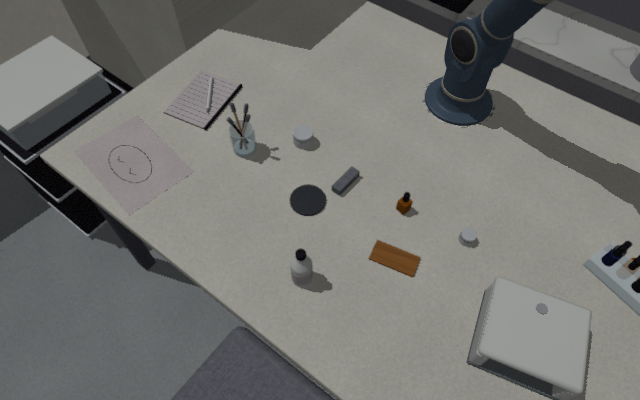

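Top view: board at (237,209), coaster (349,211), block (329,256), big jar (408,275), small jar (187,273), polish (260,266), remover (298,130), pot (457,222). Next I segment these and convert to world positions.

```bash
cat > h.py <<'E'
from rig import *
import cv2, numpy as np
def pose(cam, s=None):
    c=camera_params(cam)
    if cam!="wrist": return c, c["position"], c["rotation"]
    T=np.eye(4); T[:3,:3]=s["tcp_rot"]; T[:3,3]=s["position"]; T=T@c["tool_from_camera"]
    return c, T[:3,3], T[:3,:3]
def cloud(cam, d, s=None):
    "world point per pixel from depth"
    c,p,R=pose(cam,s); v,u=np.mgrid[:400,:640]
    uv=np.stack([u,v],-1).reshape(-1,1,2).astype(float)
    r=cv2.undistortPoints(uv,c["K"],c["dist"]).reshape(400,640,2)
    P=np.dstack([r,np.ones((400,640))])*d[...,None]
    return P@R.T+p
def onplane(cam, uv, z, s=None):
    c,p,R=pose(cam,s)
    r=cv2.undistortPoints(np.asarray(uv,float).reshape(-1,1,2),c["K"],c["dist"]).reshape(-1,2)
    r=np.c_[r,np.ones(len(r))]@R.T
    return (p+r*((z-p[2])/r[:,2])[:,None])[:,:2]
def R_down(a):
    "tool down, jaws opening along world yaw a"
    z=np.array([np.cos(a),np.sin(a),0]); x=np.array([0,0,-1.]); return np.c_[x,np.cross(z,x),z]
E
python3 - <<'E'
from h import *
import cv2
f=np.load("top.npz");p,d=f["p"].astype(int),f["d"]
W=cloud("top",d); print("table z",np.median(W[290:330,200:500,2]))
r={}
def comp(mask,near):
    n,l,st,ce=cv2.connectedComponentsWithStats(mask.astype(np.uint8))
    k=min(range(1,n),key=lambda i:np.hypot(*(ce[i]-near))if st[i,4]>15 else 1e9)
    return (l==k)
for nm,near,zl,zh in[("big",(408,275),.035,.055),("small",(187,273),.024,.04),("pol_body",(260,266),.034,.052),("pol_cap",(258,266),.06,.085),("buf",(329,256),.018,.035),("board",(237,209),.004,.014),("coaster",(349,211),.004,.014),("remover",(298,130),.05,.2),("pot",(457,222),.05,.2)]:
    m=comp((W[...,2]>zl)&(W[...,2]<zh),near); q=W[m]
    (c,sz,a)=cv2.minAreaRect((q[:,:2]*1000).astype(np.float32))
    print(nm,m.sum(),"cent",q.mean(0).round(4),"rect",np.round(c,1),np.round(sz,1),round(a,1))
E
```

```text
table z 0.0008936808606413438
big 493 cent [ 0.4383 -0.2807  0.0446] rect [ 438.5 -281.3] [59.6 59.4] 36.0
small 205 cent [0.4358 0.2619 0.0326] rect [435.7 262.9] [38.9 37.6] 53.5
pol_body 110 cent [0.4576 0.0795 0.0448] rect [456.7  81.5] [30.8 30.1] 80.5
pol_cap 46 cent [0.4571 0.0806 0.0733] rect [456.8  81.4] [15.9 14.3] 88.1
buf 447 cent [ 0.4841 -0.093   0.0269] rect [484.4 -93.1] [30.4 89.6] 87.4
board 1118 cent [0.5969 0.1443 0.0087] rect [597.2 142.5] [ 65.2 127.9] 13.0
coaster 1187 cent [ 0.5949 -0.1408  0.0088] rect [ 595.1 -140.8] [98.2 99.4] 27.7
remover 408 cent [ 0.775  -0.0098  0.1016] rect [780.1  -9.1] [47.1 51.1] 13.6
pot 626 cent [ 0.5659 -0.3996  0.1024] rect [ 566.5 -398.5] [73.2 71.5] 47.1
```

```bash
cat >> h.py <<'E'
def near_pose(pos,a):
    best=[(abs(q[6]),R) for R in(R_down(a),R_down(a+np.pi)) if (q:=inverse_kinematics(pos,R)) is not None]
    return min(best,key=lambda t:t[0])[1]
UP=.20
def hover(xy,a,z=UP):
    p=[*xy,z]; movep(p,near_pose(p,a))
def pick(xy,a,z,open_=.085,n=40):
    hover(xy,a); command_gripper(open_)
    move_l([*xy,z+.04],feed=.25); move_l([*xy,z],feed=.08); command_gripper(0,n)
    s=sense(); print("grip gap",s["finger_gap"],"t",s["time_s"])
    move_l([*xy,UP],feed=.2)
def place(xy,a,z,open_):
    hover(xy,a); move_l([*xy,z+.025],feed=.2)
    hit=move_l([*xy,z-.003],feed=.04,until_force=4); s=sense()
    print("place hit",hit,"z err",s["position"][2]-z,"gap",s["finger_gap"])
    command_gripper(open_); move_l([*xy,z+.06],feed=.1); move_l([*xy,UP],feed=.3)
    print("t",sense()["time_s"])
BIG,SMALL,POL,BUF=(.4384,-.281),(.4358,.2623),(.4568,.0812),(.4843,-.0931)
COAST,BOARD,BA=np.array([.595,-.1408]),np.array([.597,.1434]),np.radians(13)
E
python3 - <<'E'
from h import *
pick(BIG,np.pi/2,.034); 
place(COAST,np.pi/2,.042,.08)
hover(POL,np.radians(80.5),.21)
s=sense(); p,d=camera("wrist"); cv2.imwrite("pics/w1.png",p[:,:,::-1])
W=cloud("wrist",d,s); m=(W[...,2]>.034)&(W[...,2]<.05)&(np.hypot(W[...,0]-POL[0],W[...,1]-POL[1])<.04)
print(m.sum(),W[m].mean(0),cv2.minAreaRect((W[m][:,:2]*1000).astype(np.float32)))
p,d=camera("top"); W=cloud("top",d); cv2.imwrite("pics/top2.png",p[:,:,::-1])
m=(W[...,2]>.045)&(W[...,2]<.06)&(np.hypot(W[...,0]-.595,W[...,1]+.141)<.06); print(m.sum(),W[m].mean(0) if m.any() else 0)
E
```

```text
grip gap 0.05925181721226336 t 5.2
place hit True z err 0.0006242927990372307 gap 0.058910091182112094
t 10.0083
618 [0.45259084 0.08265104 0.04360769] ((457.18902587890625, 81.79110717773438), (29.989524841308594, 29.25572395324707), 78.09496307373047)
476 [ 0.59509729 -0.13993722  0.05257847]
```

View pics/w1.png

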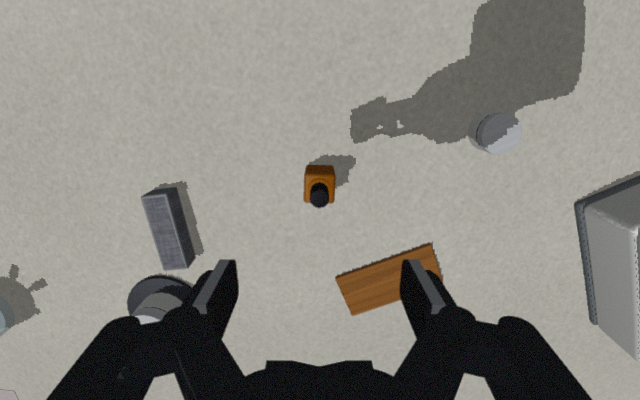

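View pics/top2.png

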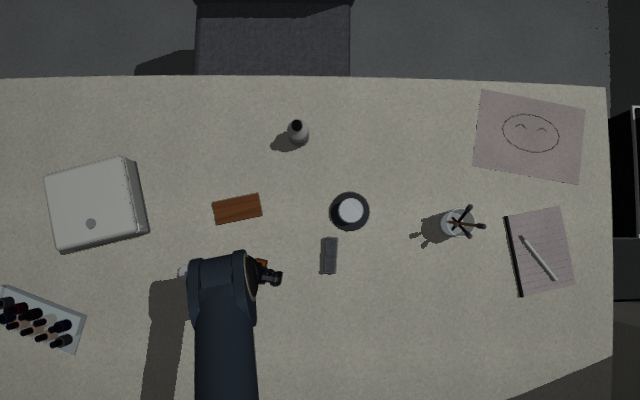

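Wrist view: bottle (320,185) lies square to the jaws. Top view: big jar is concentric on the coaster at (349,211). I'll continue with the rest.

Run:
```python
from h import *
pick(SMALL,np.pi/2,.030,.07,30)
place((.5951,-.1402),np.pi/2,.082,.06)
pick(BUF,np.radians(87.4),.029,.06,30)
place(BOARD,BA,.037,.055)
pick(POL,np.radians(80),.036,.06,40)
place(BOARD+.065*np.array([np.cos(BA),np.sin(BA)]),BA+np.pi/2,.036,.055)
hover((.45,.40),np.pi/2,.25)
p,d=camera("top"); W=cloud("top",d); cv2.imwrite("pics/top3.png",p[:,:,::-1]); cv2.imwrite("pics/top3c.png",cv2.resize(p[150:260,190:400,::-1],None,fx=3.5,fy=3.5))
for n,c,a,b,r in[("small",(.595,-.14),.074,.1,.05),("buf",BOARD,.027,.04,.07),("pol",(.66,.158),.035,.055,.04),("cap",(.66,.158),.06,.085,.04)]:
    m=(W[...,2]>a)&(W[...,2]<b)&(np.hypot(W[...,0]-c[0],W[...,1]-c[1])<r)
    print(n,m.sum(),*( [W[m].mean(0).round(4),cv2.minAreaRect((W[m][:,:2]*1000).astype(np.float32))] if m.any() else []))
# board outline by colour, on its top plane
h=cv2.cvtColor(p,cv2.COLOR_RGB2HSV); m=(h[...,1]>110); m[:190]=0;m[230:]=0;m[:,:205]=0;m[:,270:]=0
v,u=np.nonzero(m); print("board",m.sum(),cv2.minAreaRect((onplane("top",np.c_[u,v],.008)*1000).astype(np.float32)))
```

```text
grip gap 0.0386627332981334 t 14.6917
place hit True z err 0.0003487303772562178 gap 0.038828888905891715
t 19.9167
grip gap 0.029260525424984588 t 22.3833
place hit True z err 0.000250192760032214 gap 0.029527548179073104
t 27.5333
grip gap 0.030018333233266272 t 30.3917
place hit True z err 0.0005293419800465812 gap 0.029937250945700388
t 36.45
small 223 [ 0.5942 -0.1394  0.0846] ((594.1985473632812, -139.227294921875), (38.081024169921875, 38.23957824707031), 27.79874610900879)
buf 465 [0.597  0.1446 0.0344] ((620.1821899414062, 150.73574829101562), (80.99790954589844, 91.52003479003906), 13.062040328979492)
pol 109 [0.6563 0.1562 0.045 ] ((658.7576293945312, 159.2359619140625), (30.440322875976562, 31.26336097717285), 12.232636451721191)
cap 46 [0.6582 0.1582 0.0734] ((657.8927612304688, 158.61651611328125), (15.280916213989258, 15.136366844177246), 84.05764770507812)
board 597 ((606.8268432617188, 147.42068481445312), (80.50907135009766, 118.5171127319336), 12.549616813659668)
```

View pics/top3c.png

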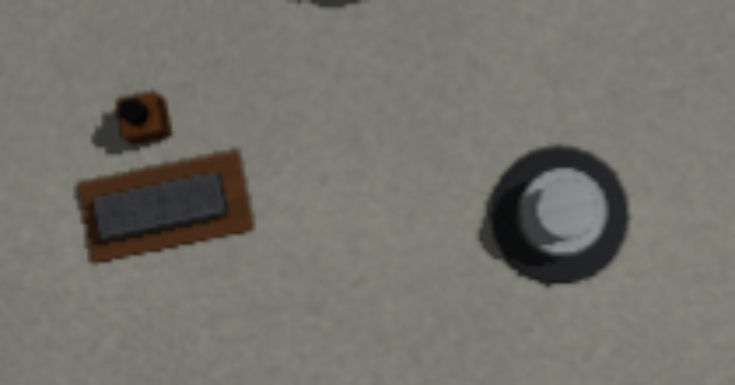

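The crop shows the small jar on the big jar at (570,210), the block centred on the board at (160,207) and the bottle standing behind it at (140,115). All are within 2–3 mm of target, so I'm handing in.

```bash
python3 -c "
from h import *
sleep(.5); finish_job(); print(sense()['time_s'])"
```

```text
the job is handed in; nothing more can be done
the job is handed in; nothing more can be done
```

The manicure place is set and handed in at about 39 s of the 96 s allowed; the robot reports no verdict. The big jar is on the coaster with the small jar on its lid, the block is lengthwise on the board, and the polish bottle stands behind the board. The arm was clear of everything at hand-in.

Last checks, from the top camera's depth (calibration good to about 2 mm):

| Item | Check | Judged limit |
|---|---|---|
| Big jar to coaster centre | about 1 mm off | 12 mm |
| Small jar to big jar | about 1 mm off, lid at 84.6 mm (84 mm expected) | 10 mm |
| Block to board centre | about 1 mm off, aligned by eye | 12 mm, 0.2 rad |
| Polish bottle to its target | about 2 mm off, cap at 73.4 mm (74 mm expected) | 12 mm |

- **Upright:** I judged this from the heights and the picture; I did not measure tilt directly.
- **Remover and brush pot:** I did not re-measure them at the end. No move went near them, and both were in place in the picture after the first placing.
- **Disagreements:** My last fits of the board outline and block angle were spoiled because the bottle's pixels were included. The board estimates differed by about 2 mm along its length, well inside tolerance.

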